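# Find the steel gear's tin by its weight

### The arm

A 6-joint arm with a two-finger parallel gripper is mounted at the origin on the work surface. World frame = base frame: x ahead of the robot, y to its left, z up, the work surface at z = 0. Lengths are in m, angles in rad, forces in N, time in s.
With the tool pointing down it reaches from about 0.4 to 0.825 m from the base axis. Payload 7 kg.
Tool frame: the origin (TCP) lies on the centre line of the jaws, within the pads' length; the fingertips stand 11 mm ahead of it and the grasp point (between the pads) lies 8 mm behind it; z points along the fingers, y is the line along which they close (so a half turn about z gives the same grasp; the last joint's range is limited). The gripper opens to 88 mm and grips with 3 to 60 N. Pads are 19 mm wide; open, the fingers measure 130 mm over their backs; the gripper's body (78 mm by 193 mm) begins 47 mm behind the grasp point.
Start: joints at [-0.87, 0.359, 0.012, 0, -1.224, -0.288], TCP at [0.271, -0.618, 0.238] pointing down, gripper open.
Joint ranges: [-3.07, 3.07], [-1.43, 2.12], [-1.02, 1.25], [-3.03, 1.67], [-3.05, -0], [-3.03, 3.03]. Speed limits (rad/s): [2.39, 2.39, 3.01, 3.14, 3.14, 3.14].

### API

Orientations are given as a unit quaternion [x, y, z, w].
In Python, from station import r, eyes, ticket gives the robot as it stands. The module is installed in compiled form; this text tells all that it offers.
- The arm moves only by the tool apply_moves, never from a script. Its argument "deltas" is a list of rows, each a list of 2 entries, a list of its own where there are three numbers: the shift along the world's x, y, z normalised to -1 to 1, where 1 is 40 mm, then the turn, a rotation vector about the world's x, y, z normalised to -1 to 1, where 1 is 6 degrees. A call has 1 to 10 rows; each row shifts and turns the commanded pose from where the row before left it; what a row does not reach is not made up. A row lasts 1/12 s, in which the tool goes at most 41.7 mm and 7.16 degrees, less where a joint would pass 70% of its speed; a pose out of reach is approached as far as the arm can. A call with a number of a shift or a turn outside -1 to 1 is refused whole. A call with a gripper value outside its range is refused whole. "grip" is the finger opening in mm, from 0 to 87.6, set as the call begins (left out, the last holds). The fingers move at their own pace and stop on an object; "grip_force" is the grip in N (left out, the last holds). Time passes only in rows, so rows that do not move let the fingers close. It gives the time, the measured TCP pose, the force, the opening and the grip force at its end, in the units of the state.
- r.state(): the state, without advancing time (a new reading comes with each control period).
- eyes.snapshot(name): name is "scene" or "side" or "wrist"; returns a dict with "color" (420x560x3 uint8, red, green, blue), "mtx" (3x3 intrinsics, pixels), "R" (3x3) and "t" (3): a world point X has camera coordinates R X + t; the wrist camera has in their place "hand_eye" (4x4, takes a point from camera to tool coordinates, whose origin is the TCP and whose axes are the flange's). Camera axes: x right, y down, z forward; pixel columns grow to the right and rows downward; lengths in m; the calibration is good to about 2 mm. A picture is of the moment at which its call begins: read the wrist's pose just before it. There is no depth.
- ticket.sign_off(): hands the job in; it is judged then, once.
The state is a dict: "time": time; "joints": joint angles; "qd": joint speeds; "effort": joint torques, N m; "tool_pos": TCP position; "tool_rot": TCP orientation; "contact_force": force on the tool from outside, world axes, zero at the start; "torque": the same for the moment, N m; "finger_gap": finger opening in m; "gripper_force": force on a finger pad.
Only numpy, scipy, OpenCV 4.12 (cv2) and the standard library are available. Lean on these libraries where they do the work, as an engineer would, in place of code of your own. Each camera call takes 0.05 s, during which the arm holds its last target. There are 200 camera calls.

### The job

The slicer on the bench needs its steel gear, which is in one of the three identical closed tins on the mat; the other two hold lighter gears of aluminium and nylon, so its tin is plainly the heaviest. Working from the robot's left to its right, lift each tin clear of the mat, one at a time, to feel its weight, standing it back upright on the mat before taking the next. Finish still holding the heaviest tin up in the gripper, upright and still, about 15 cm above the mat, with the other two standing on the mat and everything else left where it lies.

Things in the scene. Friction and masses are not known exactly. Their poses are not given: they have to be found in the camera images.
- tin_left_center (a point): centre (half-way up, on its axis) of the robot's left (+y) closed round tinplate tin: 58 mm across, 60 mm over the lid's skirt, 62 mm tall, standing upright, so this point is 31 mm above the tin's underside and above the mat while it stands there; its z axis is the tin's axis. The tins look the same; the lid is pressed on tight and a gear lies loose on the floor inside
- tin_mid_center (a point): centre (half-way up, on its axis) of the middle closed round tinplate tin: 58 mm across, 60 mm over the lid's skirt, 62 mm tall, standing upright, so this point is 31 mm above the tin's underside and above the mat while it stands there; its z axis is the tin's axis. The tins look the same; the lid is pressed on tight and a gear lies loose on the floor inside
- tin_right_center (a point): centre (half-way up, on its axis) of the robot's right (-y) closed round tinplate tin: 58 mm across, 60 mm over the lid's skirt, 62 mm tall, standing upright, so this point is 31 mm above the tin's underside and above the mat while it stands there; its z axis is the tin's axis. The tins look the same; the lid is pressed on tight and a gear lies loose on the floor inside
- mat: fixed black rubber bench mat the tins stand on: 340 mm (its x) by 500 mm (its y) by 4 mm thick, its top 4 mm above the table; origin at the centre of its underside, at table height; it is turned a little about the vertical. The tins stand about 160 mm apart in a row along its y
- worn_gear: worn white nylon gear lying flat on the mat, beyond the tins and between the left and middle ones: 47 mm across, 14 mm thick; origin at the centre of its underside
- screw_dish: shallow round steel dish with screws on the mat, beyond the tins and between the middle and right ones: 72 mm across, 22 mm high; origin at the centre of its underside
- screwdriver: screwdriver lying on the mat on the robot's side of the tins, left half: 180 mm long, about 30 mm high at most; its x axis runs along the shaft from handle to tip
- spanner: steel spanner lying on the mat on the robot's side of the tins, right half: 150 mm long, under 15 mm high; its x axis runs along it
- gear_cover: cast aluminium gear-case cover lying on the table to the right of the mat: 120 x 170 mm, 16 mm high; origin at the centre of its underside
- oil_bottle: small white bottle standing on the table to the left of the mat: 52 mm across, 130 mm tall; origin at the centre of its underside
- brush: cleaning brush lying on the table to the left of the mat, 190 mm long; its x axis runs along it from handle to bristles
Things that resemble listed ones, but are neither listed nor needed, are in the scene too. Leave any blue look-alike of the part that bears tin_right_center alone.

How it is judged:
On the way, in this order (a step that is already met when the one before it is completed fails the run):
1. the robot's left tin is held clear of the mat (15 mm or more) by the gripper while the other two stand on the mat (height (world z) of tin_left_center above 0.05 m and contact force between tin_left and the fingers above 1 N and contact force between tin_left and mat below 0.02 N and contact force between each of tin_mid, tin_right and mat above 0.5 N and angle between each of tin_mid_center, tin_right_center's own z axis and vertical below 0.12 rad and height (world z) of each of tin_mid_center, tin_right_center below 0.045 m and contact force between each of tin_mid, tin_right and the fingers below 0.2 N), for 0.3 s.
2. the middle tin is held clear of the mat (15 mm or more) by the gripper while the other two stand on the mat (height (world z) of tin_mid_center above 0.05 m and contact force between tin_mid and the fingers above 1 N and contact force between tin_mid and mat below 0.02 N and contact force between each of tin_left, tin_right and mat above 0.5 N and angle between each of tin_left_center, tin_right_center's own z axis and vertical below 0.12 rad and height (world z) of each of tin_left_center, tin_right_center below 0.045 m and contact force between each of tin_left, tin_right and the fingers below 0.2 N), for 0.3 s.
3. the robot's right tin is held clear of the mat (15 mm or more) by the gripper while the other two stand on the mat (height (world z) of tin_right_center above 0.05 m and contact force between tin_right and the fingers above 1 N and contact force between tin_right and mat below 0.02 N and contact force between each of tin_left, tin_mid and mat above 0.5 N and angle between each of tin_left_center, tin_mid_center's own z axis and vertical below 0.12 rad and height (world z) of each of tin_left_center, tin_mid_center below 0.045 m and contact force between each of tin_left, tin_mid and the fingers below 0.2 N), for 0.3 s.
At the end, for the whole second after the job is handed in: The gripper alone holds the heaviest tin, its underside 100 mm or more above the mat, within 20 degrees of upright, still; the other two stand upright (within 7 degrees) and free on the mat, neither pressing on it with more than 3.4 N (only the steel gear's tin weighs that much) (((height (world z) of tin_left_center above 0.135 m and contact force between tin_left and the fingers above 1 N and contact force between tin_left and mat below 0.02 N and angle between tin_left_center's own z axis and vertical below 0.35 rad and linear speed of each of tin_left, tin_mid, tin_right below 0.03 m/s and contact force between tin_mid and mat between 0.5 and 3.4 N and angle between each of tin_mid_center, tin_right_center's own z axis and vertical below 0.12 rad and height (world z) of each of tin_mid_center, tin_right_center below 0.045 m and contact force between each of tin_mid, tin_right and the fingers below 0.2 N and contact force between each of tin_mid, tin_right and tin_left below 0.05 N and contact force between tin_right and mat between 0.5 and 3.4 N) or (height (world z) of tin_mid_center above 0.135 m and contact force between tin_mid and the fingers above 1 N and contact force between tin_mid and mat below 0.02 N and angle between tin_mid_center's own z axis and vertical below 0.35 rad and linear speed of each of tin_mid, tin_left, tin_right below 0.03 m/s and contact force between tin_left and mat between 0.5 and 3.4 N and angle between each of tin_left_center, tin_right_center's own z axis and vertical below 0.12 rad and height (world z) of each of tin_left_center, tin_right_center below 0.045 m and contact force between each of tin_left, tin_right and the fingers below 0.2 N and contact force between each of tin_left, tin_right and tin_mid below 0.05 N and contact force between tin_right and mat between 0.5 and 3.4 N) or (height (world z) of tin_right_center above 0.135 m and contact force between tin_right and the fingers above 1 N and contact force between tin_right and mat below 0.02 N and angle between tin_right_center's own z axis and vertical below 0.35 rad and linear speed of each of tin_right, tin_left, tin_mid below 0.03 m/s and contact force between tin_left and mat between 0.5 and 3.4 N and angle between each of tin_left_center, tin_mid_center's own z axis and vertical below 0.12 rad and height (world z) of each of tin_left_center, tin_mid_center below 0.045 m and contact force between each of tin_left, tin_mid and the fingers below 0.2 N and contact force between each of tin_left, tin_mid and tin_right below 0.05 N and contact force between tin_mid and mat between 0.5 and 3.4 N))); the arm keeps its last pose, push and grip.
It fails at once if a tin is tipped over (more than 35 degrees) (angle between any of tin_left_center, tin_mid_center, tin_right_center's own z axis and vertical above 0.6 rad).
It fails at once if something other than the tins is shifted by more than 30 mm, or the bottle is knocked over (distance of any of worn_gear, screw_dish, screwdriver, spanner, gear_cover, oil_bottle, brush from where it was at the start of the episode above 0.03 m or angle between oil_bottle's own z axis and vertical above 0.5 rad).
It also fails if it takes over 64 s, if anything falls off the work surface, if the arm or the gripper's body presses on something with over 40 N, if the wrist force passes 120 N, or if a joint passes its speed limit or range.

## Working session

There is one attempt and no reset: what is moved stays moved. The work goes in short steps, Python scripts to look and compute and a tool call to move; the robot and the scene stay as the last step left them, time stands still between calls to the robot, and variables do not carry over. Pictures are saved under pics/ and viewed, at most 10 in all, crops included, and the job is handed in when it is done.

Besides the shell and the picture viewer there is one more tool, called after ">>>" as name([rows], argument=value, ...), one row to a line, values as JSON. apply_moves: Moves the arm, as the interface text tells. Its arguments: {"type":"object","properties":{"deltas":{"type":"array"},"grip":{"type":"number"},"grip_force":{"type":"number"}},"required":["deltas"]}

```bash
mkdir -p pics
python3 - <<'E'
from station import r,eyes
import cv2,json,numpy as np
print(r.state())
for n in("scene","side"):
    s=eyes.snapshot(n);cv2.imwrite(f"pics/{n}0.png",cv2.resize(s["color"][...,::-1],(800,600),interpolation=cv2.INTER_CUBIC))
    np.savez(f"{n}.npz",**s);print(n,s["mtx"],s["R"],s["t"])
E
```

```text
{'time': 0.0, 'joints': array([-8.69897557e-01,  3.59390871e-01,  1.10243967e-02, -3.25566930e-04,
       -1.22411773e+00, -2.88054299e-01]), 'qd': array([ 1.00686019e-03, -9.96822213e-04, -7.20276285e-04, -1.24967428e-03,
       -6.65792374e-04, -7.81805485e-05]), 'effort': array([ 5.36458665e-04, -5.82726073e+01,  2.93063325e+01,  6.99733302e+00,
        6.89477936e-03, -1.80313100e-04]), 'tool_pos': array([ 0.27055807, -0.61786649,  0.23660954]), 'tool_rot': array([-2.04905071e-01,  9.78781475e-01,  8.15485218e-04, -2.65790558e-04]), 'contact_force': array([-0.64322848,  0.59109017,  0.52328869]), 'torque': array([ 0.05434463,  0.0082184 , -0.04065592]), 'gripper_force': 0.0, 'finger_gap': 0.0880156366476288}
scene [[411.37163215   0.         278.17592165]
 [  0.         411.37163215 205.97896997]
 [  0.           0.           1.        ]] [[-0.6364803   0.7712802  -0.00443623]
 [ 0.45638086  0.37196807 -0.80830456]
 [-0.62177917 -0.51649454 -0.58874787]] [ 0.35128775 -0.19963591  1.62820761]
side [[407.39763971   0.         273.44857465]
 [  0.         407.39763971 207.54408768]
 [  0.           0.           1.        ]] [[-0.9140718  -0.40545166  0.0090384 ]
 [-0.30870639  0.68116515 -0.66386324]
 [ 0.26300781 -0.60960887 -0.74779938]] [0.4861459  0.21929852 1.12374725]
```

View pics/scene0.png

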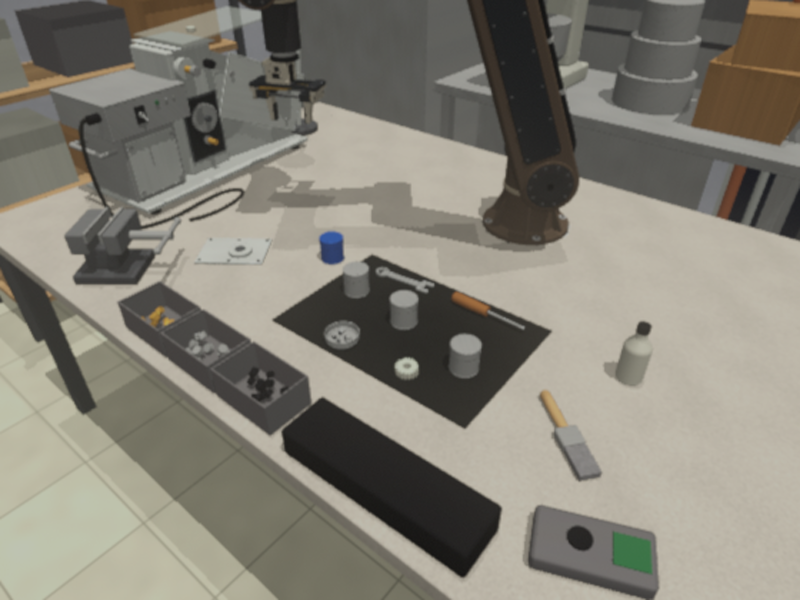

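View pics/side0.png

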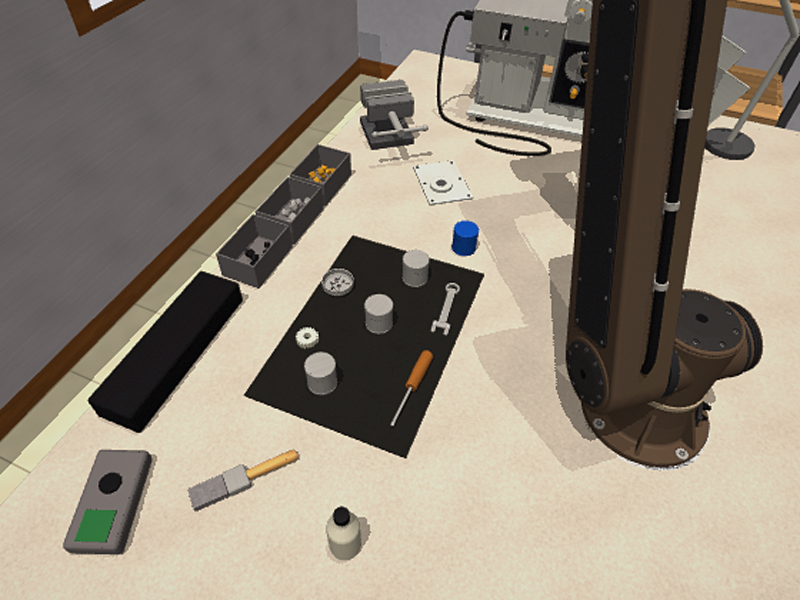

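The scene view shows tin lids at about (465,344), (404,298) and (356,269). The side view shows them at about (321,360), (379,301) and (415,258). A blue look-alike stands beyond the right tin.

```bash
cat > h.py <<'E'
import numpy as np
def ray(s,px,z):
    p=np.array(px,float); d=np.linalg.solve(s["mtx"],np.r_[p,1]); R,t=s["R"],s["t"]
    c=-R.T@t; v=R.T@d; return (c+v*(z-c[2])/v[2]).round(4)
def proj(s,X):
    q=s["mtx"]@(s["R"]@np.asarray(X,float)+s["t"]); return q[:2]/q[2]
E
python3 - <<'E'
from h import *
import cv2
P={"scene":[(465,344),(404,298),(356,269),(332,239)],"side":[(321,360),(379,301),(415,258),(465,228)]}
ims=[]
for n in P:
    s=np.load(n+".npz")
    for p in P[n]: print(n,ray(s,((p[0]+.5)*.7-.5,(p[1]+.5)*.7-.5),.066))
    for p in P[n][:3]:
        x,y=int(p[0]*.7)-20,int(p[1]*.7)-14
        print("crop",x,y); ims.append(cv2.resize(s["color"][y:y+44,x:x+40,::-1],None,fx=6,fy=6,interpolation=cv2.INTER_CUBIC))
s=np.load("side.npz")
k=lambda *p:ray(s,((p[0]+.5)*.7-.5,(p[1]+.5)*.7-.5),.004)
print([k(*p) for p in [(352,236),(484,273),(407,457),(246,395)]],"worn",k(308,342),"dish",k(338,286),"drv",k(428,358),k(393,425),"sp",k(452,290),k(440,330))
cv2.imwrite("pics/crop.png",np.vstack([np.hstack(ims[:3]),np.hstack(ims[3:])]))
E
```

```text
scene [0.5955 0.2021 0.066 ]
scene [0.5544 0.0198 0.066 ]
scene [ 0.5372 -0.1333  0.066 ]
scene [ 0.4771 -0.2685  0.066 ]
crop 305 226
crop 262 194
crop 229 174
side [0.5947 0.1899 0.066 ]
side [0.5562 0.0076 0.066 ]
side [ 0.5363 -0.1417  0.066 ]
side [ 0.4672 -0.2833  0.066 ]
crop 204 237
crop 245 196
crop 270 166
[array([ 0.7293, -0.208 ,  0.004 ]), array([ 0.3922, -0.2216,  0.004 ]), array([0.3769, 0.2776, 0.004 ]), array([0.7135, 0.2865, 0.004 ])] worn [0.6671 0.1238 0.004 ] dish [ 0.6834 -0.0442  0.004 ] drv [0.4225 0.0584 0.004 ] [0.426  0.2288 0.004 ] sp [ 0.442  -0.1401  0.004 ] [ 0.4259 -0.0204  0.004 ]
```

View pics/crop.png

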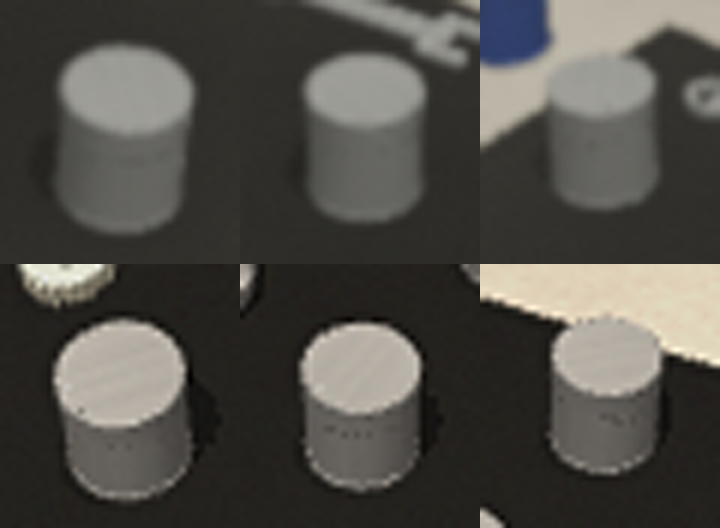

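Lid centres in the crops. Scene: (126,89), (124,91), (122,83). Side: (120,110), (121,105), (126,92).

Run:
```python
from h import *
C={"scene":[(305,226,126,89),(262,194,124,91),(229,174,122,83)],"side":[(204,237,120,110),(245,196,121,105),(270,166,126,92)]}
for n in C:
    s=np.load(n+".npz")
    for x,y,u,v in C[n]: print(n,ray(s,(x+(u+.5)/6-.5,y+(v+.5)/6-.5),.066))
```

```text
scene [0.5943 0.202  0.066 ]
scene [0.5563 0.0199 0.066 ]
scene [ 0.5344 -0.1365  0.066 ]
side [0.5922 0.2    0.066 ]
side [0.5531 0.0172 0.066 ]
side [ 0.5348 -0.14    0.066 ]
```

>>> apply_moves([
  [[0.18,0.45,0],[0,0,-0.2]],
  [[0.36,0.92,0],[0,0,-0.2]],
  [[0.36,0.92,0],[0,0,-0.2]],
  [[0.36,0.92,0],[0,0,-0.2]],
  [[0.36,0.92,0],[0,0,-0.2]],
  [[0.36,0.92,0],[0,0,-0.2]],
  [[0.36,0.92,0],[0,0,-0.2]],
  [[0.36,0.92,0],[0,0,-0.2]],
  [[0.36,0.92,0],[0,0,-0.2]],
  [[0.36,0.92,0],[0,0,-0.2]],
], grip=87.6, grip_force=20)

```text
time: 0.93
tool_pos: [0.4076, -0.2672, 0.2375]
tool_rot: [-0.101, 0.995, 0.0, 0.0]
contact_force: [0.4, -0.8, 0.5]
finger_gap: 0.0876
gripper_force: 0.0
```

>>> apply_moves([
  [[0.36,0.92,0],[0,0,-0.2]],
  [[0.36,0.92,0],[0,0,-0.2]],
  [[0.36,0.92,0],[0,0,-0.2]],
  [[0.36,0.92,0],[0,0,-0.2]],
  [[0.36,0.92,0],[0,0,-0.2]],
  [[0.36,0.92,0],[0,0,-0.2]],
  [[0.36,0.92,0],[0,0,-0.2]],
  [[0.36,0.92,0],[0,0,-0.2]],
  [[0.36,0.92,0],[0,0,-0.2]],
  [[0.36,0.92,0],[0,0,-0.1]],
])

```text
time: 1.77
tool_pos: [0.5516, 0.1009, 0.2374]
tool_rot: [-0.002, 1.0, -0.0, -0.0]
contact_force: [-0.0, -0.6, -0.2]
finger_gap: 0.0878
gripper_force: 0.0
```

>>> apply_moves([
  [[0.36,0.92,0],[0,0,0]],
  [[0.3,0.7,0],[0,0,0]],
  [[0.2,0.4,0],[0,0,0]],
  [[0,0,0],[0,0,0]],
  [[0,0,0],[0,0,0]],
])

```text
time: 2.18
tool_pos: [0.5857, 0.1804, 0.2365]
tool_rot: [-0.003, 1.0, -0.0, -0.001]
contact_force: [-0.3, -0.3, -0.7]
finger_gap: 0.0878
gripper_force: 0.0
```

Run:
```python
from station import r,eyes
import cv2
from h import *
s=r.state();w=eyes.snapshot("wrist")
print({k:np.round(s[k],4) for k in("time","joints","tool_pos","tool_rot","contact_force")})
print(w["hand_eye"],w["mtx"])
np.savez("w1.npz",p=s["tool_pos"],q=s["tool_rot"],**w)
cv2.imwrite("pics/w1.png",cv2.resize(w["color"][...,::-1],(800,600),interpolation=cv2.INTER_CUBIC))
```

```text
{'time': np.float64(2.1833), 'joints': array([ 6.1700e-01,  2.5930e-01, -1.3190e-01, -2.0000e-04, -1.1815e+00,
       -2.1820e+00]), 'tool_pos': array([0.5857, 0.1804, 0.2365]), 'tool_rot': array([-2.9e-03,  1.0e+00, -5.0e-04, -8.0e-04]), 'contact_force': array([-0.3065, -0.2702, -0.6501])}
[[-5.45968378e-04 -9.67120187e-01 -2.54319181e-01  6.81779091e-02]
 [ 9.99999045e-01 -2.05104630e-04 -1.36681405e-03 -1.63416156e-04]
 [ 1.26971142e-03 -2.54319684e-01  9.67119375e-01 -1.48122418e-01]
 [ 0.00000000e+00  0.00000000e+00  0.00000000e+00  1.00000000e+00]] [[361.69111952   0.         277.35772238]
 [  0.         361.69111952 203.93829315]
 [  0.           0.           1.        ]]
```

View pics/w1.png

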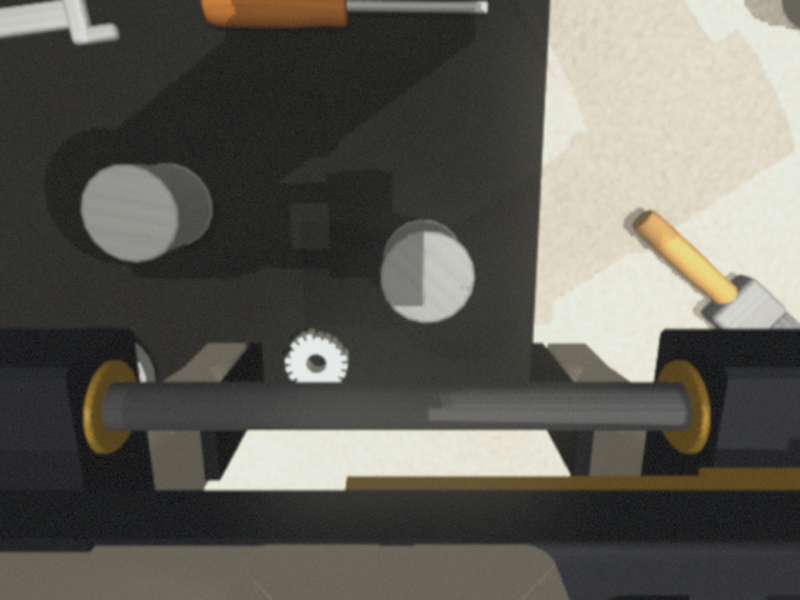

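The wrist view shows the left tin's lid at (427,276), the middle tin's lid at about (131,213), and the fingers at the lower edge, clear of everything.

```bash
cat >> h.py <<'E'
from scipy.spatial.transform import Rotation as Ro
def wray(w,px,z):
    px=[(px[0]+.5)*.7-.5,(px[1]+.5)*.7-.5]
    T=np.eye(4);T[:3,:3]=Ro.from_quat(w["q"]).as_matrix();T[:3,3]=w["p"];T=T@w["hand_eye"]
    v=T[:3,:3]@np.linalg.solve(w["mtx"],[*px,1]);c=T[:3,3];return (c+v*(z-c[2])/v[2]).round(4)
E
python3 -c "
from h import *
w=np.load('w1.npz')
for p in [(427,276),(131,213)]:print(wray(w,p,.066))
print(wray(w,(317,362),.018),wray(w,(205,10),.01),wray(w,(487,7),.01))"
```

```text
[0.5908 0.199  0.066 ]
[0.5521 0.0166 0.066 ]
[0.6693 0.1196 0.018 ] [0.4253 0.053  0.01  ] [0.4227 0.238  0.01  ]
```

>>> apply_moves([
  [[0.08,0.24,-0.3],[0,0,0]],
  [[0.07,0.24,-0.7],[0,0,0]],
  [[0,0,-0.8],[0,0,0]],
  [[0,0,-0.8],[0,0,0]],
  [[0,0,-0.8],[0,0,0]],
  [[0,0,-0.6],[0,0,0]],
  [[0,0,-0.5],[0,0,0]],
  [[0,0,-0.4],[0,0,0]],
  [[0,0,0],[0,0,0]],
  [[0,0,0],[0,0,0]],
])

```text
time: 3.07
tool_pos: [0.5914, 0.1979, 0.0409]
tool_rot: [-0.002, 1.0, -0.001, -0.001]
contact_force: [-0.1, -0.2, 1.2]
finger_gap: 0.0877
gripper_force: 0.0
```

>>> apply_moves([
  [[0,0.04,-0.24],[0,0,0]],
  [[0,0,-0.22],[0,0,0]],
  [[0,0,0],[0,0,0]],
  [[0,0,0],[0,0,0]],
])

```text
time: 3.4
tool_pos: [0.5918, 0.2004, 0.023]
tool_rot: [-0.002, 1.0, -0.0, -0.0]
contact_force: [0.4, 0.3, -0.1]
finger_gap: 0.0876
gripper_force: 0.0
```

>>> apply_moves([
  [[0,0,0],[0,0,0]],
  [[0,0,0],[0,0,0]],
  [[0,0,0],[0,0,0]],
  [[0,0,0],[0,0,0]],
  [[0,0,0],[0,0,0]],
  [[0,0,0],[0,0,0]],
  [[0,0,0],[0,0,0]],
  [[0,0,0],[0,0,0]],
], grip=50, grip_force=25)

```text
time: 4.07
tool_pos: [0.592, 0.2006, 0.0234]
tool_rot: [-0.002, 1.0, 0.0, 0.0]
contact_force: [-1.0, -1.4, 2.6]
finger_gap: 0.0585
gripper_force: 25.0
```

>>> apply_moves([
  [[0,0,0.15],[0,0,0]],
  [[0,0,0.25],[0,0,0]],
  [[0,0,0.3],[0,0,0]],
  [[0,0,0.3],[0,0,0]],
  [[0,0,0.15],[0,0,0]],
  [[0,0,0],[0,0,0]],
  [[0,0,0],[0,0,0]],
  [[0,0,0],[0,0,0]],
  [[0,0,0],[0,0,0]],
  [[0,0,0],[0,0,0]],
])

```text
time: 4.9
tool_pos: [0.5916, 0.2003, 0.0685]
tool_rot: [-0.002, 1.0, -0.0, -0.0]
contact_force: [0.8, 1.0, -2.2]
finger_gap: 0.0581
gripper_force: 25.0
```

>>> apply_moves([
  [[0,0,0],[0,0,0]],
  [[0,0,0],[0,0,0]],
  [[0,0,0],[0,0,0]],
])

```text
time: 5.15
tool_pos: [0.5919, 0.2005, 0.0689]
tool_rot: [-0.002, 1.0, -0.0, -0.0]
contact_force: [-0.2, -0.2, -1.9]
finger_gap: 0.0578
gripper_force: 25.0
```

>>> apply_moves([
  [[0,0,0],[0,0,0]],
])

```text
time: 5.23
tool_pos: [0.5919, 0.2005, 0.069]
tool_rot: [-0.002, 1.0, -0.0, -0.0]
contact_force: [1.1, 0.1, -1.5]
finger_gap: 0.0582
gripper_force: 25.0
```

>>> apply_moves([
  [[0,0,0],[0,0,0]],
])

```text
time: 5.32
tool_pos: [0.5919, 0.2005, 0.0691]
tool_rot: [-0.002, 1.0, -0.0, -0.0]
contact_force: [-0.7, -0.3, -2.6]
finger_gap: 0.0584
gripper_force: 25.0
```

```bash
cat > fz.py <<'E'
from station import r,eyes
import numpy as np
F=[]
for i in range(12):
    s=r.state();F.append(np.r_[s["contact_force"],s["torque"],s["effort"][1:3]]);w=eyes.snapshot("side")
F=np.array(F);print(F.mean(0).round(2),F.std(0).round(2))
E
python3 fz.py
```

```text
[-1.100e-01  4.000e-02 -2.310e+00 -2.000e-02 -2.000e-02  1.000e-02
 -5.872e+01  2.392e+01] [0.5  0.56 0.33 0.03 0.03 0.03 0.02 0.01]
```

>>> apply_moves([
  [[0,0,-0.25],[0,0,0]],
  [[0,0,-0.3],[0,0,0]],
  [[0,0,-0.25],[0,0,0]],
  [[0,0,-0.15],[0,0,0]],
  [[0,0,-0.1],[0,0,0]],
  [[0,0,-0.06],[0,0,0]],
  [[0,0,-0.03],[0,0,0]],
  [[0,0,0],[0,0,0]],
  [[0,0,0],[0,0,0]],
  [[0,0,0],[0,0,0]],
])

```text
time: 6.75
tool_pos: [0.5923, 0.2008, 0.0239]
tool_rot: [-0.002, 1.0, 0.0, 0.0]
contact_force: [-0.5, -0.5, -1.9]
finger_gap: 0.0583
gripper_force: 25.0
```

>>> apply_moves([
  [[0,0,0],[0,0,0]],
  [[0,0,0],[0,0,0]],
  [[0,0,0],[0,0,0]],
  [[0,0,0],[0,0,0]],
  [[0,0,0],[0,0,0]],
  [[0,0,0],[0,0,0]],
], grip=87.6)

```text
time: 7.25
tool_pos: [0.5921, 0.2005, 0.0237]
tool_rot: [-0.002, 1.0, 0.0, 0.0]
contact_force: [0.2, 0.4, 0.8]
finger_gap: 0.0868
gripper_force: 0.0
```

>>> apply_moves([
  [[0,0,0.2],[0,0,0]],
  [[0,0,0.4],[0,0,0]],
  [[0,0,0.6],[0,0,0]],
  [[0,0,0.8],[0,0,0]],
  [[0,0,0.8],[0,0,0]],
  [[0,0,0.5],[0,0,0]],
  [[0,0,0.2],[0,0,0]],
])

```text
time: 7.83
tool_pos: [0.5936, 0.2012, 0.1684]
tool_rot: [-0.002, 1.0, 0.001, 0.003]
contact_force: [0.3, 1.0, -0.1]
finger_gap: 0.088
gripper_force: 0.0
```

>>> apply_moves([
  [[-0.1,-0.4,0],[0,0,0]],
  [[-0.2,-0.9,0],[0,0,0]],
  [[-0.2,-0.9,0],[0,0,0]],
  [[-0.2,-0.9,0],[0,0,0]],
  [[-0.15,-0.9,0],[0,0,0]],
  [[-0.1,-0.6,0],[0,0,0]],
  [[-0.03,0,0],[0,0,0]],
  [[0,0,0],[0,0,0]],
  [[0,0,0],[0,0,0]],
])

```text
time: 8.58
tool_pos: [0.5525, 0.0162, 0.1633]
tool_rot: [-0.002, 1.0, -0.0, -0.0]
contact_force: [0.4, 0.6, 0.3]
finger_gap: 0.0873
gripper_force: 0.0
```

```bash
python3 - <<'E'
from station import r,eyes
import cv2
from h import *
s=r.state();w=eyes.snapshot("wrist")
np.savez("w2.npz",p=s["tool_pos"],q=s["tool_rot"],**w)
cv2.imwrite("pics/w2.png",cv2.resize(w["color"][...,::-1],(800,600),interpolation=cv2.INTER_CUBIC))
E
python3 fz.py
```

```text
[-5.000e-02 -0.000e+00 -1.100e-01 -0.000e+00 -1.000e-02  0.000e+00
 -4.406e+01  2.588e+01] [0.41 0.68 0.37 0.02 0.03 0.02 0.14 0.08]
```

View pics/w2.png

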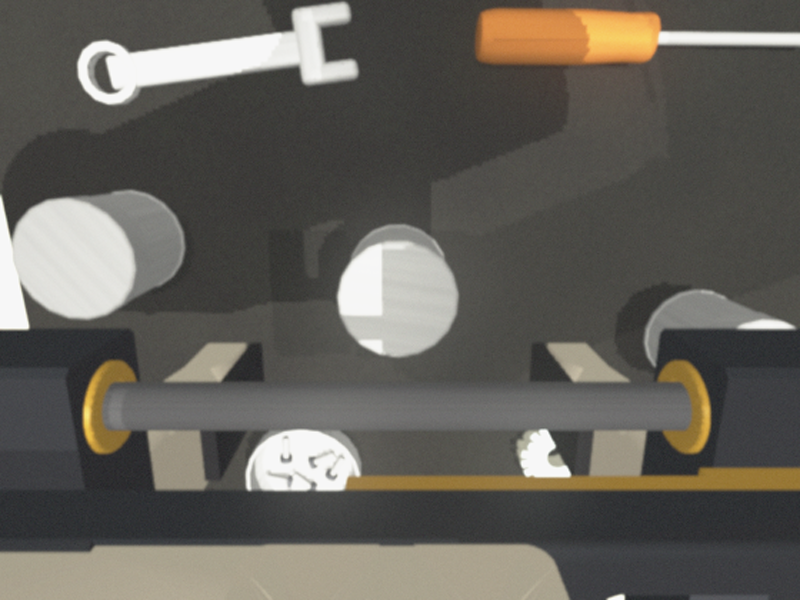

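The left tin stands upright at the right edge. The middle lid is at (398,297), centred between the fingers, and the right lid is at (75,258).

```bash
python3 -c "
from h import *
w=np.load('w2.npz')
for p in [(398,297),(75,258)]:print(wray(w,p,.066))"
```

```text
[0.5515 0.0165 0.066 ]
[ 0.5325 -0.1397  0.066 ]
```

>>> apply_moves([
  [[0,0,-0.3],[0,0,0]],
  [[0,0,-0.7],[0,0,0]],
  [[0,0,-0.8],[0,0,0]],
  [[0,0,-0.6],[0,0,0]],
  [[0,0,-0.4],[0,0,0]],
  [[0,0,-0.3],[0,0,0]],
  [[0,0,-0.2],[0,0,0]],
  [[0,0,-0.17],[0,0,0]],
  [[0,0,0],[0,0,0]],
  [[0,0,0],[0,0,0]],
])

```text
time: 10.07
tool_pos: [0.553, 0.0165, 0.025]
tool_rot: [-0.002, 1.0, -0.0, 0.0]
contact_force: [0.0, 0.6, 0.8]
finger_gap: 0.0873
gripper_force: 0.0
```

>>> apply_moves([
  [[0,0,0],[0,0,0]],
  [[0,0,0],[0,0,0]],
  [[0,0,0],[0,0,0]],
  [[0,0,0],[0,0,0]],
  [[0,0,0],[0,0,0]],
  [[0,0,0],[0,0,0]],
  [[0,0,0],[0,0,0]],
  [[0,0,0],[0,0,0]],
], grip=50, grip_force=25)

```text
time: 10.73
tool_pos: [0.5529, 0.0166, 0.0251]
tool_rot: [-0.002, 1.0, 0.0, 0.0]
contact_force: [-1.5, 0.6, 4.9]
finger_gap: 0.0576
gripper_force: 25.0
```

>>> apply_moves([
  [[0,0,0.15],[0,0,0]],
  [[0,0,0.25],[0,0,0]],
  [[0,0,0.3],[0,0,0]],
  [[0,0,0.3],[0,0,0]],
  [[0,0,0.15],[0,0,0]],
  [[0,0,0],[0,0,0]],
  [[0,0,0],[0,0,0]],
  [[0,0,0],[0,0,0]],
  [[0,0,0],[0,0,0]],
  [[0,0,0],[0,0,0]],
])

```text
time: 11.57
tool_pos: [0.5523, 0.0164, 0.0701]
tool_rot: [-0.002, 1.0, -0.0, -0.001]
contact_force: [0.1, 0.6, -1.9]
finger_gap: 0.0579
gripper_force: 25.0
```

```bash
python3 fz.py
```

```text
[ 6.000e-02  1.800e-01 -1.460e+00 -2.000e-02 -3.000e-02 -0.000e+00
 -4.894e+01  2.214e+01] [0.29 0.43 0.48 0.02 0.02 0.03 0.09 0.02]
```

>>> apply_moves([
  [[0,0,-0.25],[0,0,0]],
  [[0,0,-0.3],[0,0,0]],
  [[0,0,-0.25],[0,0,0]],
  [[0,0,-0.15],[0,0,0]],
  [[0,0,-0.1],[0,0,0]],
  [[0,0,-0.06],[0,0,0]],
  [[0,0,-0.03],[0,0,0]],
  [[0,0,0],[0,0,0]],
  [[0,0,0],[0,0,0]],
  [[0,0,0],[0,0,0]],
])

```text
time: 13.0
tool_pos: [0.5531, 0.0167, 0.0255]
tool_rot: [-0.002, 1.0, 0.0, 0.0]
contact_force: [-0.6, 0.1, -1.1]
finger_gap: 0.0579
gripper_force: 25.0
```

>>> apply_moves([
  [[0,0,0],[0,0,0]],
  [[0,0,0],[0,0,0]],
  [[0,0,0],[0,0,0]],
  [[0,0,0],[0,0,0]],
  [[0,0,0],[0,0,0]],
  [[0,0,0],[0,0,0]],
], grip=87.6)

```text
time: 13.5
tool_pos: [0.5528, 0.0165, 0.0252]
tool_rot: [-0.002, 1.0, 0.0, 0.0]
contact_force: [-0.7, 0.0, -0.4]
finger_gap: 0.0869
gripper_force: 0.0
```

>>> apply_moves([
  [[0,0,0.2],[0,0,0]],
  [[0,0,0.4],[0,0,0]],
  [[0,0,0.6],[0,0,0]],
  [[0,0,0.8],[0,0,0]],
  [[0,0,0.8],[0,0,0]],
  [[0,0,0.5],[0,0,0]],
  [[0,0,0.2],[0,0,0]],
])

```text
time: 14.08
tool_pos: [0.5544, 0.0169, 0.1697]
tool_rot: [-0.002, 1.0, 0.001, 0.003]
contact_force: [-0.0, -0.2, 0.8]
finger_gap: 0.0874
gripper_force: 0.0
```

>>> apply_moves([
  [[0,-0.3,0],[0,0,0]],
  [[-0.1,-0.7,0],[0,0,0]],
  [[-0.2,-0.9,0],[0,0,0]],
  [[-0.1,-0.9,0],[0,0,0]],
  [[-0.08,-0.7,0],[0,0,0]],
  [[0,-0.38,0],[0,0,0]],
  [[0,0,0],[0,0,0]],
  [[0,0,0],[0,0,0]],
])

```text
time: 14.75
tool_pos: [0.5326, -0.1399, 0.1641]
tool_rot: [-0.001, 1.0, 0.0, -0.001]
contact_force: [-0.4, 0.2, -0.1]
finger_gap: 0.0875
gripper_force: 0.0
```

Run:
```python
from station import r,eyes
import cv2
from h import *
s=r.state();w=eyes.snapshot("wrist")
np.savez("w3.npz",p=s["tool_pos"],q=s["tool_rot"],**w)
cv2.imwrite("pics/w3.png",cv2.resize(w["color"][...,::-1],(800,600),interpolation=cv2.INTER_CUBIC))
```

```text
(no output)
```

View pics/w3.png

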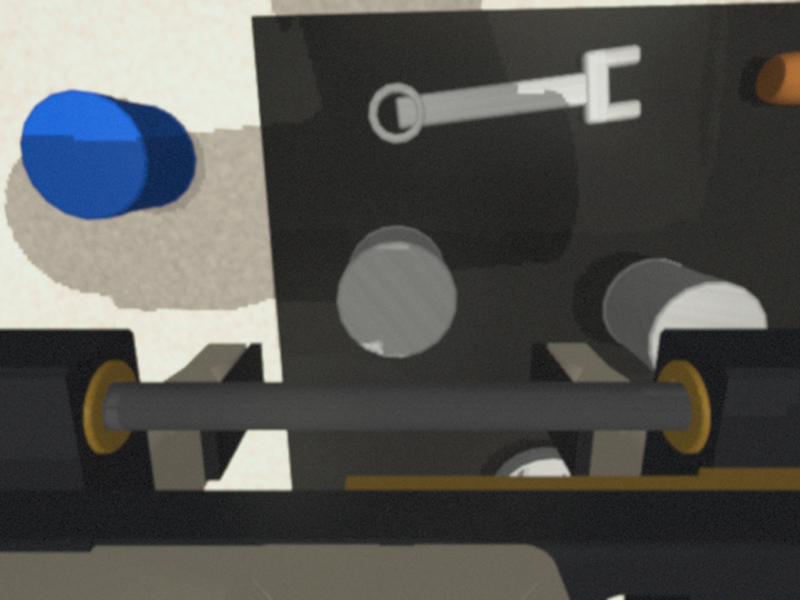

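The right tin's lid is at (397,298), centred between the fingers. The middle tin is upright, and the blue look-alike is well clear at (95,155).

>>> apply_moves([
  [[0,0,-0.3],[0,0,0]],
  [[0,0,-0.7],[0,0,0]],
  [[0,0,-0.8],[0,0,0]],
  [[0,0,-0.6],[0,0,0]],
  [[0,0,-0.4],[0,0,0]],
  [[0,0,-0.3],[0,0,0]],
  [[0,0,-0.2],[0,0,0]],
  [[0,0,-0.17],[0,0,0]],
  [[0,0,0],[0,0,0]],
  [[0,0,0],[0,0,0]],
])

```text
time: 15.63
tool_pos: [0.5338, -0.1384, 0.0265]
tool_rot: [-0.003, 1.0, -0.0, -0.0]
contact_force: [1.0, -0.2, 0.1]
finger_gap: 0.0877
gripper_force: 0.0
```

>>> apply_moves([
  [[0,0,0],[0,0,0]],
  [[0,0,0],[0,0,0]],
  [[0,0,0],[0,0,0]],
  [[0,0,0],[0,0,0]],
  [[0,0,0],[0,0,0]],
  [[0,0,0],[0,0,0]],
  [[0,0,0],[0,0,0]],
  [[0,0,0],[0,0,0]],
], grip=50, grip_force=35)

```text
time: 16.3
tool_pos: [0.5336, -0.1389, 0.0267]
tool_rot: [-0.002, 1.0, -0.0, 0.0]
contact_force: [-1.5, -0.2, 5.0]
finger_gap: 0.0564
gripper_force: 35.0
```

>>> apply_moves([
  [[0,0,0.15],[0,0,0]],
  [[0,0,0.25],[0,0,0]],
  [[0,0,0.3],[0,0,0]],
  [[0,0,0.3],[0,0,0]],
  [[0,0,0.15],[0,0,0]],
  [[0,0,0],[0,0,0]],
  [[0,0,0],[0,0,0]],
  [[0,0,0],[0,0,0]],
  [[0,0,0],[0,0,0]],
  [[0,0,0],[0,0,0]],
])

```text
time: 17.13
tool_pos: [0.5331, -0.1387, 0.0717]
tool_rot: [-0.002, 1.0, 0.0, -0.001]
contact_force: [-0.2, 0.5, -5.6]
finger_gap: 0.0567
gripper_force: 35.0
```

```bash
python3 fz.py
```

```text
[ 8.000e-02  9.000e-02 -5.690e+00 -2.000e-02 -2.000e-02  0.000e+00
 -5.084e+01  2.358e+01] [0.57 0.33 0.51 0.02 0.03 0.04 0.08 0.02]
```

>>> apply_moves([
  [[0,0,0.15],[0,0,0]],
  [[0,0,0.3],[0,0,0]],
  [[0,0,0.4],[0,0,0]],
  [[0,0,0.5],[0,0,0]],
  [[0,0,0.5],[0,0,0]],
  [[0,0,0.4],[0,0,0]],
  [[0,0,0.25],[0,0,0]],
  [[0,0,0.1],[0,0,0]],
  [[0,0,0],[0,0,0]],
  [[0,0,0],[0,0,0]],
])

```text
time: 18.57
tool_pos: [0.533, -0.1386, 0.1757]
tool_rot: [-0.002, 1.0, 0.0, -0.0]
contact_force: [0.0, 1.2, -6.4]
finger_gap: 0.0568
gripper_force: 35.0
```

>>> apply_moves([
  [[0,0,0],[0,0,0]],
  [[0,0,0],[0,0,0]],
  [[0,0,0],[0,0,0]],
  [[0,0,0],[0,0,0]],
  [[0,0,0],[0,0,0]],
  [[0,0,0],[0,0,0]],
  [[0,0,0],[0,0,0]],
  [[0,0,0],[0,0,0]],
  [[0,0,0],[0,0,0]],
  [[0,0,0],[0,0,0]],
])

```text
time: 19.4
tool_pos: [0.5336, -0.1387, 0.1764]
tool_rot: [-0.002, 1.0, 0.0, 0.0]
contact_force: [-0.5, -0.6, -4.9]
finger_gap: 0.0567
gripper_force: 35.0
```

```bash
python3 - <<'E'
from station import r,eyes
import cv2
s=eyes.snapshot("side");cv2.imwrite("pics/side1.png",cv2.resize(s["color"][80:320,130:450,::-1],(800,600),interpolation=cv2.INTER_CUBIC))
E
python3 fz.py
```

```text
[-8.000e-02 -1.600e-01 -5.700e+00 -3.000e-02 -1.000e-02 -2.000e-02
 -4.609e+01  2.859e+01] [0.29 0.43 0.64 0.03 0.03 0.04 0.01 0.  ]
```

View pics/side1.png

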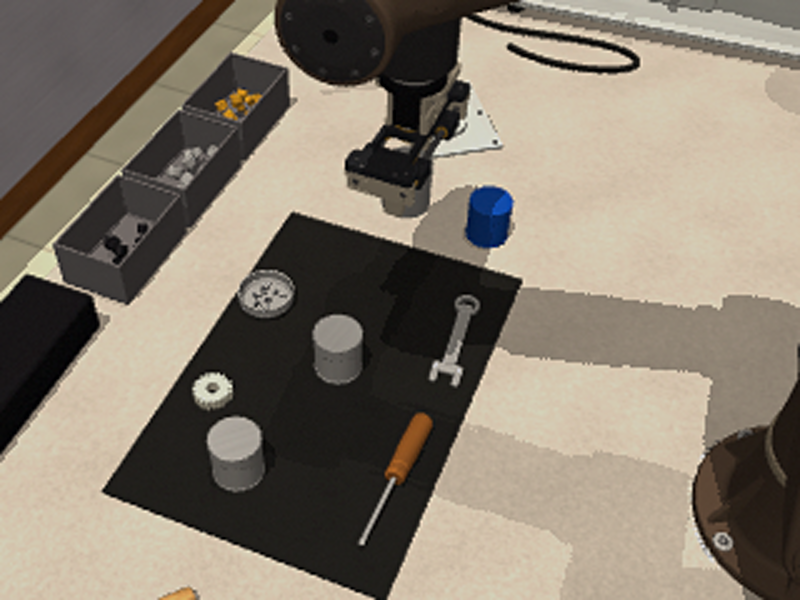

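The right tin is held upright in the gripper at about (405,200). The other two stand upright at (338,348) and (236,453), and everything else is where it was. Handing in now.

```bash
python3 -c "
from station import ticket
print(ticket.sign_off())"
```

```text
the job is handed in; nothing more can be done
None
```

I lifted and weighed all three tins left to right (about 2.3, 1.5 and 5.7 N), then handed the job in at about 20 s with the right tin, the heaviest, held upright and still about 15 cm above the mat and the other two standing on it; sign-off returned no verdict.

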